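Clamp a turned chair leg under the slotted strap

TASK

Lay the turned chair leg in the two notches of the clamping jig, roughly centred lengthwise, then swing the blue strap round on its pivot bolt until its slot drops right down over the brass stud and the strap lies flat across the leg. Do not drop the leg or the strap, leave the strap on its pivot bolt, and do not disturb any of the other things lying about; the tall jar on the jig bars one way round, so swing the other way.

Things in the scene. Friction and masses are not known exactly. Their poses are not given: they have to be found in the camera images.
- jig: Fixed plywood clamping jig 250 x 300 mm; its place and yaw vary. Origin at table level on the pivot bolt's axis; +y points to the brass stud, x runs along the channel for the leg. It spans x -125..125, y -115..185. The deck (y -115..25) and the stud rail (y 131..185) are both 52 mm high; between them is a channel 106 mm wide, its floor 8 mm high. Nothing is fastened to the jig's top other than the two bolts.
- pivot (a point): Foot of the pivot bolt on the deck (52 mm above the table), at jig x 0, y 0. Upright steel bolt 10 mm in diameter; under its head (24 mm wide, 5 mm thick) there are 34 mm of free height, so the 6 mm strap can rise 28 mm on it.
- stud (a point): Foot of the upright brass stud on the stud rail (52 mm above the table), at jig x 0, y 150. 10 mm in diameter, 14 mm high, its top 4 mm tapering to 5 mm; no head.
- cradle (a point): Where the middle of the leg must come: jig x 0, y 78, 30 mm above the table; axes as the jig. Two dark notches 42 mm wide at jig x -70 and +70 (each 16 mm thick along x) take the leg's square ends; notch floors are 12 mm and the cheeks' sloping tops about 36 to 40 mm above the table. Between the notches the channel is empty, with room for fingers.
- strap: Loose blue steel strap 200 x 40 x 6 mm, about 0.25 kg, hung over the pivot bolt by a 15 mm hole. Origin at the hole's centre on the underside; +x along the strap to the slot, z up. It starts lying on the deck, its slot end pointing away from the stud, within about 35 degrees of the jig's -y and overhanging the deck. It may be turned either way on the bolt.
- slot (a point): Centre of the strap's slot, on the underside, 150 mm from the hole. The slot is 36 mm long (along the strap) and 16 mm wide, closed all round, so the strap must be lifted above the stud's 14 mm and let down over it.
- handle (a point): Centre of the wooden knob on the strap, 98 mm from the hole and 23 mm above the underside: upright, eight-sided, 30 mm across flats (flats face along, across and diagonally to the strap), from 6 to 40 mm above the underside.
- leg: Loose turned wooden chair-leg piece 180 mm long, about 0.14 kg; origin at the middle of its underside, x along it. Square ends 36 x 36 mm, each 40 mm long; between them it is turned, and the middle 52 mm is a round 31 mm in diameter. Either end may go either way and any flat side down.
- leg_mid (a point): Centre of the leg, on its axis, 18 mm above its underside.
- jar: Tall amber jar 50 mm in diameter and 110 mm high, standing on the jig's deck beside the pivot, at about jig x -95 or +95, y -10; the strap cannot pass it. Leave alone. Origin at its foot.
- pad: Flat cork pad 50 x 70 x 10 mm on the deck on the other side from the jar; the strap passes above it when lifted. Leave alone. Origin under its centre.
- glue: Yellow glue bottle 56 mm in diameter, 150 mm high, standing near the leg. Leave alone. Origin at its foot.
- chisel: Chisel 175 mm long, 25 mm high, lying beside the leg. Leave alone. Origin on the table under its middle, x towards the blade.
- plane: Hand plane 230 x 55 mm, about 110 mm high. Leave alone. Origin under its centre.
- mallet: Wooden mallet about 300 mm long, head 110 x 70 x 80 mm. Leave alone. Origin under the middle of its length.
- tin: Tin 84 mm in diameter, 110 mm high. Leave alone. Origin at its foot.
- offcut: Dark wood offcut 120 x 70 x 35 mm. Leave alone. Origin under its centre.
Not all that is in view belongs to the job. There is more than one size of the strap; the one meant has the size given above.

How it is judged:
By the outcome, as a careful person would: the job done as asked, in the order asked, and still so for the second after the job is handed in, with the robot touching nothing.
It also fails if it takes over 66 s, if anything falls off the work surface, if the arm or the gripper's body presses on something with over 40 N, if the wrist force passes 120 N, or if a joint passes its speed limit or range.

ROBOT

A 6-joint arm with a two-finger parallel gripper is mounted at the origin on the work surface. World frame = base frame: x ahead of the robot, y to its left, z up, the work surface at z = 0. Lengths are in m, angles in degrees, forces in N, time in s.
With the tool pointing down it reaches from about 0.375 to 0.925 m from the base axis. Payload 5.7 kg.
Tool frame: the origin (TCP) lies midway between the tips of the shut fingers; the grasp point (between the pads) lies 19 mm behind it; z points along the fingers, x is the direction in which the jaws open and shut, and the axes are right-handed (so a half turn about z gives the same grasp; the last joint's range is limited). The gripper opens to 88 mm and grips with 3 to 60 N. Pads are 20 mm wide; open, the fingers measure 115 mm over their backs; the gripper's body (75 mm by 178 mm) begins 61 mm behind the grasp point.
Start: joints at [63.134, 20.558, 86.54, -0, 72.909, -6.595], TCP at [0.208, 0.563, 0.223] pointing down, gripper open.
Joint ranges: [-170.27, 170.27], [-57.76, 135], [12.27, 136.19], [-55.21, 235.2], [11.17, 155.16], [-170.74, 170.74]. Speed limits (degrees/s): [136.94, 136.94, 180, 180, 180, 180].

INTERFACE

Orientations are given as [roll, pitch, yaw] about the fixed x, y, z axes, in that order (R = Rz(yaw) Ry(pitch) Rx(roll)).
In Python, from bench import arm gives the robot as it stands.
- The arm moves only by the tool send_rows, never from a script. Its argument "commands" is a list of rows, each a list of 2 entries, a list of its own where there are three numbers: the shift along the tool's x, y, z as a fraction of full scale, then the turn, a rotation vector about the tool's x, y, z as a fraction of full scale. In form: [[[tx, ty, tz], [wx, wy, wz]], ...]. A call has 1 to 20 rows; each row is the pose to reach, as a shift and turn from the pose commanded when the call began, along the tool's axes at that moment, turning the shorter way round; what a row does not reach only later rows make up. Full scale, the value 1, is 25 cm for a shift and 180 degrees for a turn. A row lasts 1/10 s, in which the tool goes at most 50 mm and 8.59 degrees, less where a joint would pass 70% of its speed; a pose out of reach is approached as far as the arm can. A call with a number of a shift or a turn outside -1 to 1 is refused whole. A call with a gripper value outside its range is refused whole. "fingers" is the closure in counts, from 0 (fully open) to 255 (shut), set as the call begins (left out, the last holds). The fingers move at their own pace and stop on an object; the grip force is fixed at half the most. Time passes only in rows, so rows that repeat a pose let the fingers close. It gives the time, the measured TCP pose, the force and the opening at its end, in the units of the state.
- arm.get_state(): the state, without advancing time (a new reading comes with each control period).
- arm.snapshot(name): name is "side" or "top"; returns a dict with "frame" (480x640x3 uint8, red, green, blue), "range_z" (480x640 float32, m along the optical axis (not along the pixel's ray), 0 where there is no reading), "intrinsics" (3x3 intrinsics, pixels), "k1" (the pictures are not rectified: a ray, as slopes to the right and down, at radius r is drawn at 1 + k1 r^2 times it, then the intrinsics apply), "world_from_camera" (4x4, takes a point from camera to world coordinates). Camera axes: x right, y down, z forward; pixel columns grow to the right and rows downward; lengths in m; the calibration is good to about 2 mm. A picture is of the moment at which its call begins.
- arm.finish_job(): hands the job in, once; it reports no verdict.
The state is a dict: "time": time; "joints": joint angles; "dq": joint speeds; "joint_torque": joint torques, N m; "ee_pos": TCP position; "tool_rot": TCP orientation; "force": force on the tool from outside, world axes, zero at the start; "torque": the same for the moment, N m; "gripper_width": finger opening in m.
Only numpy, scipy, OpenCV 4.12 (cv2) and the standard library are available. Lean on these libraries where they do the work, as an engineer would, in place of code of your own. Each camera call takes 0.05 s, during which the arm holds its last target. There are 200 camera calls.

## Working session

There is one attempt and no reset: what is moved stays moved. The work goes in short steps, Python scripts to look and compute and a tool call to move; the robot and the scene stay as the last step left them, time stands still between calls to the robot, and variables do not carry over. Pictures are saved under pics/ and viewed, about 8 in all and at most 12, crops included, and the job is handed in when it is done.

Besides the shell and the picture viewer there is one more tool, called after "Call:" in YAML: its name, and indented under it one key for each argument. send_rows: Moves the arm, as the interface text tells. Its arguments: {"type":"object","properties":{"commands":{"type":"array"},"fingers":{"type":"number"}},"required":["commands"]}

```bash
mkdir -p pics; ls
cat > h.py <<'E'
import numpy as np, cv2, pickle
from bench import arm
def snap(n):
    s=arm.snapshot(n); pickle.dump(s,open(f'{n}.pkl','wb')); return s
def load(n): return pickle.load(open(f'{n}.pkl','rb'))
def cloud(s):
    """world xyz per pixel"""
    K=np.array(s['intrinsics']);k1=s['k1'];D=s['range_z']
    v,u=np.mgrid[:480,:640].astype(np.float64)
    p=cv2.undistortPoints(np.stack([u,v],-1).reshape(-1,1,2),K,np.array([k1,0,0,0.])).reshape(480,640,2)
    P=np.dstack([p*D[...,None],D]); T=np.array(s['world_from_camera'])
    W=P@T[:3,:3].T+T[:3,3]; W[D<=0]=np.nan
    return W
def ray(s,u,v,z):
    K=np.array(s['intrinsics']);T=np.array(s['world_from_camera'])
    p=cv2.undistortPoints(np.array([[[u,v]]],float),K,np.array([s['k1'],0,0,0.])).ravel()
    d=T[:3,:3]@np.array([p[0],p[1],1]); return T[:3,3]+d*(z-T[2,3])/d[2]
E
python3 - <<'E'
from h import *
for n in('top','side'):
    s=snap(n); cv2.imwrite(f'pics/{n}1.png',s['frame'][...,::-1]); print(n,np.round(s['world_from_camera'],3).tolist(),s['k1'],s['intrinsics'])
print(arm.get_state())
E
```

```text
pics
top [[0.023, -0.991, 0.133, 0.305], [-1.0, -0.025, -0.012, 0.011], [0.015, -0.133, -0.991, 1.494], [0.0, 0.0, 0.0, 1.0]] 0.027583420932093768 [[494.42880926   0.         326.00483269]
 [  0.         494.42880926 236.40113516]
 [  0.           0.           1.        ]]
side [[0.84, -0.427, 0.335, -0.023], [-0.543, -0.652, 0.529, -0.818], [-0.007, -0.626, -0.78, 1.244], [0.0, 0.0, 0.0, 1.0]] -0.026917856827053062 [[557.64230343   0.         323.21147233]
 [  0.         557.64230343 230.98584129]
 [  0.           0.           1.        ]]
{'time': 0.1, 'joints': array([ 6.31357400e+01,  2.05946402e+01,  8.65924025e+01, -8.70726762e-04,
        7.29077080e+01, -6.59511896e+00]), 'dq': array([-0.00917954, -0.05680985, -0.08534548,  0.03687883,  0.18415824,
        0.03211784]), 'joint_torque': array([-4.42986147e-04, -5.16360998e+01, -2.71404845e+01,  6.74249302e-02,
        2.78475514e-02, -8.50560173e-05]), 'ee_pos': array([0.20759343, 0.56228481, 0.22188755]), 'tool_rot': array([-1.79989944e+02,  9.42192416e-02,  6.97311238e+01]), 'force': array([-0.4409827 , -0.1480681 , -0.56690496]), 'torque': array([0.04316865, 0.0293149 , 0.04734496]), 'gripper_width': 0.08792826441386145}
```

View pics/top1.png

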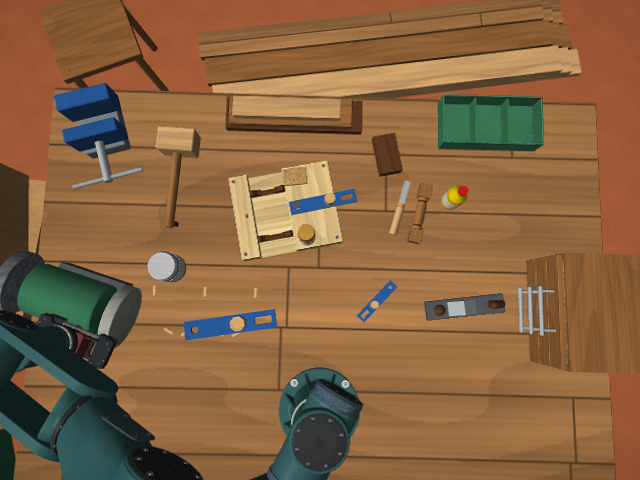

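View pics/side1.png

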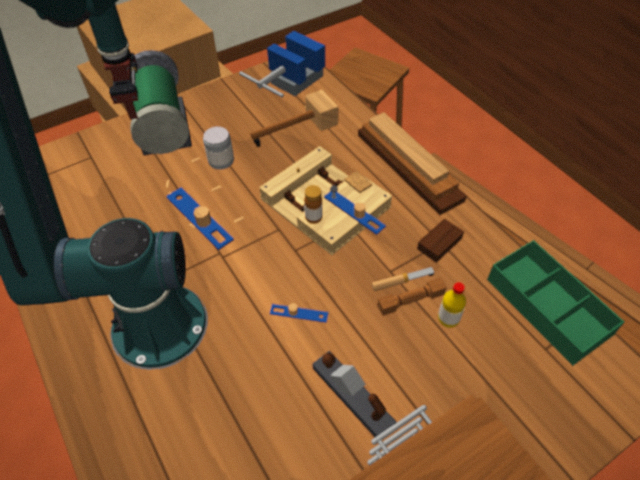

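The top view shows the jig at (285,210), with its stud rail on the left. The strap points right with its knob at (330,199). The jar is at (306,234) and the pad at (294,176), so the swing goes over the pad side. The leg is at (420,213), the chisel at (400,208) and the glue at (455,197).

```bash
cat > meas.py <<'E'
from h import *
def rect(P,n):
    P=P.astype(np.float32); c,(w,h),a=cv2.minAreaRect(P[:,:2]*1000)
    b=cv2.boxPoints((c,(w,h),a)); e=max((b[1]-b[0]),(b[2]-b[1]),key=np.linalg.norm)
    print(n,len(P),'c',np.round(c,1),'size',np.round([w,h],1),'long yaw',round(float(np.degrees(np.arctan2(e[1],e[0]))),2),'zmed',round(float(np.median(P[:,2])),4), 'zmax',round(float(P[:,2].max()),4))
    return b
E
python3 - <<'E'
from meas import *
for n in('top','side'):
    s=load(n);W=cloud(s);f=s['frame'];hsv=cv2.cvtColor(f,cv2.COLOR_RGB2HSV);H,S,V=cv2.split(hsv)
    z=W[...,2];x=W[...,0];y=W[...,1]
    c=ray(load('top'),288,210,.052); near=(np.hypot(x-c[0],y-c[1])<.23)
    blue=(H>100)&(H<125)&(S>120)
    print(n,'jig c',c)
    m=near&(abs(z-.052)<.008)&~blue
    nl,L,st,ce=cv2.connectedComponentsWithStats(m.astype(np.uint8))
    for i in range(1,nl):
        if st[i,4]>150: rect(W[L==i],'jigcomp')
    m2=cv2.morphologyEx(m.astype(np.uint8),cv2.MORPH_OPEN,np.ones((3,3)))>0
    print(np.round(rect(W[m2],'jig'),1).tolist())
    b=near&blue&(abs(z-.058)<.015); print(np.round(rect(W[b],'strap'),1).tolist())
    k=near&(z>.085)&(z<.105); 
    nl,L,st,ce=cv2.connectedComponentsWithStats(k.astype(np.uint8))
    for i in range(1,nl):
        if st[i,4]>15: rect(W[L==i],f'z85-105 {ce[i]}')
    j=near&(z>.15); rect(W[j],'jar') if j.sum()>5 else 0
    cl=ray(load('top'),420,213,.02); nl_=(np.hypot(x-cl[0],y-cl[1])<.16)&(z>.012)
    nl,L,st,ce=cv2.connectedComponentsWithStats(nl_.astype(np.uint8))
    for i in range(1,nl):
        if st[i,4]>40: rect(W[L==i],f'legarea {ce[i]}')
    if n=='top': big=cv2.resize(f[150:270,220:480],None,fx=3,fy=3,interpolation=cv2.INTER_CUBIC); cv2.imwrite('pics/crop.png',big[...,::-1])
E
```

```text
top jig c [0.57401711 0.10745324 0.052     ]
jigcomp 2665 c [593.7  38.4] size [251.5 143. ] long yaw 12.04 zmed 0.0521 zmax 0.06
jigcomp 1529 c [551.7 238. ] size [251.7  54.8] long yaw 11.82 zmed 0.0521 zmax 0.0598
jig 4065 c [577.2 116.6] size [251.7 302.9] long yaw -78.14 zmed 0.0521 zmax 0.06
[[422.8999938964844, 239.0], [485.1000061035156, -57.5], [731.4000244140625, -5.699999809265137], [669.2000122070312, 290.70001220703125]]
strap 604 c [602.2   4.9] size [ 40.6 197.3] long yaw -76.85 zmed 0.0583 zmax 0.0696
[[560.0, 96.4000015258789], [604.7999877929688, -95.69999694824219], [644.4000244140625, -86.5], [599.5, 105.5999984741211]]
z85-105 [329.93406593 197.74725275] 91 c [605.8 -15.2] size [29.8 29. ] long yaw 3.02 zmed 0.0923 zmax 0.1005
z85-105 [295.55769231 204.59615385] 52 c [583.1  83.5] size [20.9 22.1] long yaw -58.61 zmed 0.0906 zmax 0.0987
jar 214 c [494.7  47.8] size [43.4 40.9] long yaw 1.97 zmed 0.162 zmax 0.1687
legarea [395.35869565 169.66304348] 92 c [ 712.8 -208.2] size [18.2 56.3] long yaw -75.12 zmed 0.0335 zmax 0.0455
legarea [399.37746479 210.58873239] 35
[... 1230 characters left out ...]
 [35.2 27.8] long yaw 53.42 zmed 0.09 zmax 0.097
z85-105 [313.59550562 211.97752809] 89 c [486.9  32.9] size [21.9 47. ] long yaw -28.79 zmed 0.095 zmax 0.105
jar 203 c [494.2  45.6] size [46.3 42.6] long yaw 57.44 zmed 0.1605 zmax 0.1678
legarea [432.5        251.40361446] 166 c [ 708.7 -211.2] size [20.4 57.9] long yaw -64.35 zmed 0.0297 zmax 0.042
legarea [398.98341232 278.53317536] 422 c [ 597.3 -233.8] size [ 27.2 172.7] long yaw -15.97 zmed 0.0187 zmax 0.0292
legarea [411.82056663 294.96956978] 953 c [ 579.3 -291.7] size [ 39.9 181.3] long yaw -12.44 zmed 0.031 zmax 0.0413
legarea [452.4596577  304.87530562] 818 c [ 617.8 -390.5] size [49.1 54.5] long yaw -57.76 zmed 0.0921 zmax 0.1533
```

View pics/crop.png

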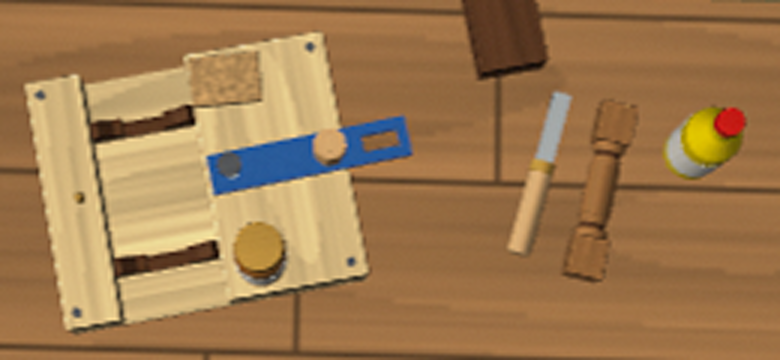

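The crop confirms the layout, with the brass stud at crop pixel (80,197). In the jig's frame the yaw is about 12.0°, and the pivot is at about (583,81) mm. Both views agree to about 3 mm. Next I'll check the glue and gripper-body clearance at the leg, and write a move calculator.

```bash
cat >> h.py <<'E'
from scipy.spatial.transform import Rotation as Rn
def go(x,y,z,yaw,roll=180,pitch=0):
    """fractions to send to reach TCP x,y,z (mm), rpy, from the pose now"""
    s=arm.get_state(); R0=Rn.from_euler('xyz',s['tool_rot'],degrees=True); R1=Rn.from_euler('xyz',[roll,pitch,yaw],degrees=True)
    d=R0.inv().apply(np.array([x,y,z])/1000-s['ee_pos'])/.25; w=(R0.inv()*R1).as_rotvec()/np.pi
    print('go',np.round(d,4).tolist(),np.round(w,4).tolist(),'| at',np.round(s['ee_pos']*1000,1),np.round(s['tool_rot'],1),'t',s['time'],'w',round(s['gripper_width']*1000,1))
E
python3 - <<'E'
from meas import *
for n in('top','side'):
    s=load(n);W=cloud(s);H,S,V=cv2.split(cv2.cvtColor(s['frame'],cv2.COLOR_RGB2HSV));x,y,z=np.moveaxis(W,-1,0)
    g=np.hypot(x-.62,y+.385)<.06
    m=g&((H<6)|(H>174))&(S>180)&(z>.12); print(n,'cap',np.round(W[m].mean(0),4),m.sum())
    m=g&(z>.02)&(z<.09); rect(W[m],'body'); 
    m=(np.hypot(x-.208,y-.562)<.13)&(z>.24)&(z<.4)
    q=W[m]-[.208,.562,0]; a=np.radians(69.7); print('gripper',m.sum(),'along x',np.percentile(q[:,0]*np.cos(a)+q[:,1]*np.sin(a),[0,5,95,100]).round(3),'y',np.percentile(q[:,0]*np.sin(a)-q[:,1]*np.cos(a),[0,5,95,100]).round(3))
    m=(np.hypot(x-.552,y-.228)<.03)&(z>.058)&(z<.075);print('stud',m.sum(),np.round(np.nanmean(W[m],0),4))
go(420,400,225,73)
E
```

```text
top cap [ 0.6242 -0.3833  0.149 ] 72
body 149 c [ 614.6 -373.4] size [55.5 27. ] long yaw 41.6 zmed 0.0586 zmax 0.0896
gripper 1490 along x [-0.089 -0.085  0.078  0.09 ] y [-0.033 -0.023  0.031  0.036]
stud 14 [0.5533 0.231  0.0632]
side cap [ 0.6212 -0.3885  0.1477] 87
body 354 c [ 612.6 -396. ] size [33.7 54.8] long yaw -51.38 zmed 0.0583 zmax 0.09
gripper 1357 along x [-0.095 -0.088  0.051  0.087] y [-0.039 -0.027  0.033  0.037]
stud 9 [0.5514 0.2236 0.0602]
go [-0.3146, 1.0219, -0.0121] [-0.0001, 0.0005, -0.0182] | at [207.6 562.3 221.9] [-1.80e+02  1.00e-01  6.97e+01] t 0.1 w 87.9
```

```bash
cat >> h.py <<'E'
def chain(*P):
    """per call: fractions from one pose (mm, yaw, tool down) to the next; the first from now"""
    s=arm.get_state(); p0=s['ee_pos']*1000; R0=Rn.from_euler('xyz',s['tool_rot'],degrees=True)
    print('at',p0.round(1),s['tool_rot'].round(2),'t',round(s['time'],2),'w',round(s['gripper_width']*1000,1),'F',s['force'].round(1))
    for p in P:
        R1=Rn.from_euler('xyz',[180,0,p[3]],degrees=True); d=R0.inv().apply(np.array(p[:3])-p0)/250; w=(R0.inv()*R1).as_rotvec()/np.pi
        print(p,np.round(d,3).tolist(),np.round(w,4).tolist(),'rows>=',int(max(np.linalg.norm(d)*5,np.linalg.norm(w)*21))+1); p0,R0=np.array(p[:3],float),R1
E
python3 -c "
from h import *
chain((380,380,230,77.7),(470,140,230,77.7),(530,-90,230,77.7),(567,-288,200,77.7),(566.7,-287.8,60,77.7))"
```

```text
at [207.6 562.3 221.9] [-1.7999e+02  9.0000e-02  6.9730e+01] t 0.1 w 87.9 F [-0.4 -0.1 -0.6]
(380, 380, 230, 77.7) [-0.445, 0.9, -0.032] [-0.0001, 0.0005, -0.0443] rows>= 6
(470, 140, 230, 77.7) [-0.861, 0.556, 0.0] [0.0, 0.0, 0.0] rows>= 6
(530, -90, 230, 77.7) [-0.848, 0.43, 0.0] [0.0, 0.0, 0.0] rows>= 5
(567, -288, 200, 77.7) [-0.742, 0.313, 0.12] [0.0, 0.0, 0.0] rows>= 5
(566.7, -287.8, 60, 77.7) [0.001, -0.001, 0.56] [0.0, 0.0, 0.0] rows>= 3
```

Call:
send_rows:
  commands:
    - [[-0.1,0.2,-0.01],[0,0,-0.01]]
    - [[-0.25,0.5,-0.02],[0,0,-0.025]]
    - [[-0.445,0.9,-0.032],[0,0,-0.0443]]
    - [[-0.445,0.9,-0.032],[0,0,-0.0443]]
    - [[-0.445,0.9,-0.032],[0,0,-0.0443]]
    - [[-0.445,0.9,-0.032],[0,0,-0.0443]]
    - [[-0.445,0.9,-0.032],[0,0,-0.0443]]
  fingers: 81

```text
time: 0.8
ee_pos: [0.3809, 0.3796, 0.2304]
tool_rot: [-180.0, 0.0, 77.5]
force: [0.5, -0.5, -0.0]
gripper_width: 0.0596
```

Call:
send_rows:
  commands:
    - [[-0.861,0.556,0],[0,0,0]]
    - [[-0.861,0.556,0],[0,0,0]]
    - [[-0.861,0.556,0],[0,0,0]]
    - [[-0.861,0.556,0],[0,0,0]]
    - [[-0.861,0.556,0],[0,0,0]]
    - [[-0.861,0.556,0],[0,0,0]]

```text
time: 1.4
ee_pos: [0.4716, 0.1379, 0.2306]
tool_rot: [179.9, 0.1, 77.6]
force: [0.2, 0.5, 1.0]
gripper_width: 0.0597
```

Call:
send_rows:
  commands:
    - [[-0.848,0.43,0],[0,0,0]]
    - [[-0.848,0.43,0],[0,0,0]]
    - [[-0.848,0.43,0],[0,0,0]]
    - [[-0.848,0.43,0],[0,0,0]]
    - [[-0.848,0.43,0],[0,0,0]]

```text
time: 1.9
ee_pos: [0.5311, -0.0896, 0.2305]
tool_rot: [180.0, -0.0, 77.8]
force: [-0.3, 0.3, 0.1]
gripper_width: 0.0599
```

Call:
send_rows:
  commands:
    - [[-0.742,0.313,0.12],[0,0,0]]
    - [[-0.742,0.313,0.12],[0,0,0]]
    - [[-0.742,0.313,0.12],[0,0,0]]
    - [[-0.742,0.313,0.12],[0,0,0]]
    - [[-0.742,0.313,0.12],[0,0,0]]
    - [[-0.742,0.313,0.12],[0,0,0]]
    - [[-0.742,0.313,0.12],[0,0,0]]

```text
time: 2.6
ee_pos: [0.5674, -0.2846, 0.2004]
tool_rot: [-179.9, -0.1, 77.8]
force: [0.4, 0.6, -0.3]
gripper_width: 0.0598
```

```bash
python3 -c "
from h import *
chain((566.7,-287.8,100,77.7),(566.7,-287.8,6,77.7))"
```

```text
at [ 567.4 -284.6  200.4] [-1.7993e+02 -8.0000e-02  7.7810e+01] t 2.6 w 59.8 F [ 0.4  0.6 -0.3]
(566.7, -287.8, 100, 77.7) [-0.014, 0.0, 0.402] [-0.0004, -0.0004, 0.0006] rows>= 3
(566.7, -287.8, 6, 77.7) [0.0, -0.0, 0.376] [0.0, 0.0, 0.0] rows>= 2
```

Call:
send_rows:
  commands:
    - [[-0.014,0,0.15],[0,0,0]]
    - [[-0.014,0,0.3],[0,0,0]]
    - [[-0.014,0,0.402],[0,0,0]]
    - [[-0.014,0,0.402],[0,0,0]]
    - [[-0.014,0,0.402],[0,0,0]]

```text
time: 3.1
ee_pos: [0.5668, -0.289, 0.1009]
tool_rot: [-180.0, -0.0, 77.8]
force: [-0.9, 0.2, 0.2]
gripper_width: 0.0597
```

Run:
```python
from h import *
chain((566.7,-287.8,6,77.7))
s=snap('side'); a=s['frame'][210:360,300:500]; cv2.imwrite('pics/pre.png',cv2.resize(a,None,fx=3.5,fy=3.5,interpolation=cv2.INTER_CUBIC)[...,::-1])
```

```text
at [ 566.8 -289.   100.9] [-1.7998e+02 -2.0000e-02  7.7810e+01] t 3.1 w 59.7 F [-0.9  0.2  0.2]
(566.7, -287.8, 6, 77.7) [0.005, -0.001, 0.379] [-0.0001, -0.0001, 0.0006] rows>= 2
```

View pics/pre.png

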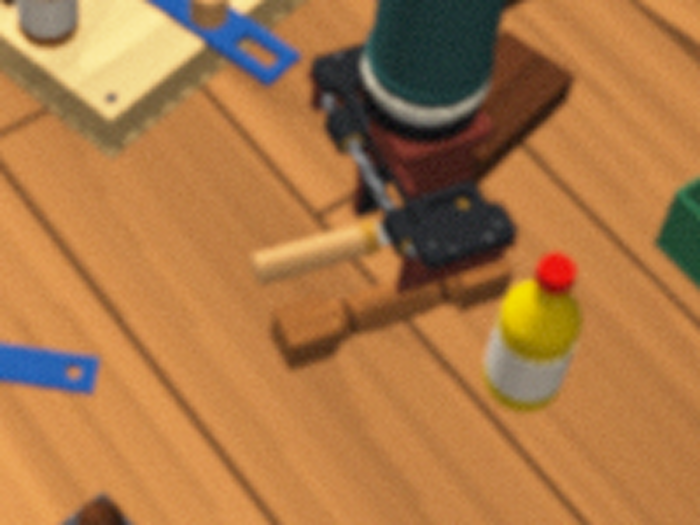

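The gripper hangs above the leg with its body clear of the glue bottle (530,330). I'll descend and grip.

Call:
send_rows:
  commands:
    - [[0.005,0,0.1],[0,0,0]]
    - [[0.005,0,0.2],[0,0,0]]
    - [[0.005,0,0.28],[0,0,0]]
    - [[0.005,0,0.34],[0,0,0]]
    - [[0.005,0,0.379],[0,0,0]]
    - [[0.005,0,0.379],[0,0,0]]
    - [[0.005,0,0.379],[0,0,0]]

```text
time: 3.85
ee_pos: [0.5673, -0.2899, 0.0062]
tool_rot: [179.9, 0.0, 77.7]
force: [0.5, -0.0, 0.3]
gripper_width: 0.0602
```

Call:
send_rows:
  commands:
    - [[0,0,0],[0,0,0]]
    - [[0,0,0],[0,0,0]]
    - [[0,0,0],[0,0,0]]
    - [[0,0,0],[0,0,0]]
    - [[0,0,0],[0,0,0]]
    - [[0,0,0],[0,0,0]]
    - [[0,0,0],[0,0,0]]
    - [[0,0,0],[0,0,0]]
  fingers: 255

```text
time: 4.65
ee_pos: [0.5669, -0.2895, 0.0058]
tool_rot: [180.0, 0.0, 77.7]
force: [-0.6, 1.6, 5.7]
gripper_width: 0.0307
```

Call:
send_rows:
  commands:
    - [[0,0,-0.03],[0,0,0]]
    - [[0,0,-0.1],[0,0,0]]
    - [[0,0,-0.2],[0,0,0]]
    - [[0,0,-0.35],[0,0,0]]
    - [[0,0,-0.5],[0,0,0]]
    - [[0,0,-0.65],[0,0,0]]
    - [[0,0,-0.8],[0,0,0]]
    - [[0,0,-0.8],[0,0,0]]
    - [[0,0,-0.8],[0,0,0]]

```text
time: 5.55
ee_pos: [0.5667, -0.2898, 0.206]
tool_rot: [179.9, 0.0, 77.7]
force: [-0.8, 0.7, -2.5]
gripper_width: 0.0303
```

Run:
```python
from meas import *
chain((560,-100,200,102),(556,90,200,102))
for n in('top','side'):
    s=snap(n);W=cloud(s);x,y,z=np.moveaxis(W,-1,0);H,S,V=cv2.split(cv2.cvtColor(s['frame'],cv2.COLOR_RGB2HSV))
    m=(np.hypot(x-.58,y+.29)<.13)&(z>.17)&(z<.25)&(H>5)&(H<18)&(S>90)
    m=cv2.morphologyEx(m.astype(np.uint8),cv2.MORPH_OPEN,np.ones((3,3)))>0
    rect(W[m],n)
    if n=='side':cv2.imwrite('pics/held.png',cv2.resize(s['frame'][150:360,280:500],None,fx=2.5,fy=2.5)[...,::-1])
```

```text
at [ 566.7 -289.8  206. ] [1.7993e+02 4.0000e-02 7.7700e+01] t 5.55 w 30.3 F [-0.8  0.7 -2.5]
(560, -100, 200, 102) [0.736, -0.188, 0.023] [0.0003, 0.0003, -0.135] rows>= 4
(556, 90, 200, 102) [0.747, 0.142, 0.0] [0.0, 0.0, 0.0] rows>= 4
top 204 c [ 588.9 -285.7] size [ 34.8 162. ] long yaw -5.33 zmed 0.234 zmax 0.2416
side 725 c [ 578.7 -290.2] size [ 45.4 182. ] long yaw -12.51 zmed 0.2307 zmax 0.2452
```

View pics/held.png

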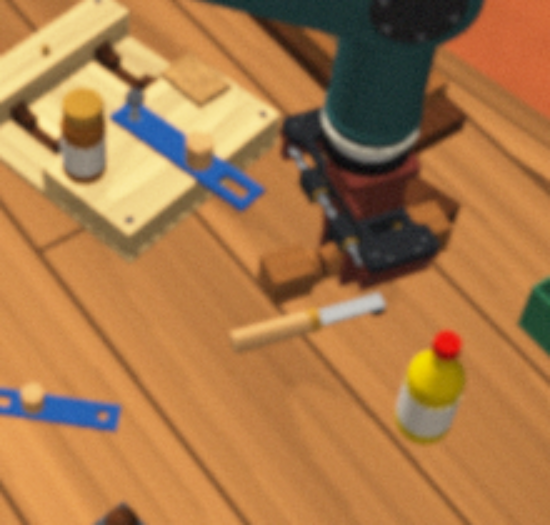

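The leg is held level, with its centre about 12 mm along from the TCP (width 30.3 mm). I'll carry it to a point above the jig.

Call:
send_rows:
  commands:
    - [[0.1,-0.02,0],[0,0,-0.02]]
    - [[0.22,-0.05,0],[0,0,-0.05]]
    - [[0.36,-0.09,0],[0,0,-0.08]]
    - [[0.5,-0.13,0],[0,0,-0.11]]
    - [[0.63,-0.16,0.01],[0,0,-0.135]]
    - [[0.736,-0.188,0.023],[0,0,-0.135]]
    - [[0.736,-0.188,0.023],[0,0,-0.135]]

```text
time: 6.35
ee_pos: [0.5574, -0.0959, 0.197]
tool_rot: [-179.7, -0.2, 102.2]
force: [-0.3, -0.6, -1.0]
gripper_width: 0.0303
```

Call:
send_rows:
  commands:
    - [[0.12,0.02,0],[0,0,0]]
    - [[0.26,0.05,0],[0,0,0]]
    - [[0.4,0.08,0],[0,0,0]]
    - [[0.54,0.1,0],[0,0,0]]
    - [[0.66,0.12,0],[0,0,0]]
    - [[0.747,0.142,0],[0,0,0]]
    - [[0.747,0.142,0],[0,0,0]]

```text
time: 7.05
ee_pos: [0.555, 0.0921, 0.1981]
tool_rot: [-179.9, -0.1, 102.1]
force: [-0.2, -1.2, -1.0]
gripper_width: 0.0307
```

```bash
python3 -c "
from h import *
chain((555,154.7,120,102))"
```

```text
at [555.   92.1 198.1] [-1.7985e+02 -5.0000e-02  1.0213e+02] t 7.05 w 30.7 F [-0.2 -1.2 -1. ]
(555, 154.7, 120, 102) [0.245, 0.053, 0.312] [-0.0008, -0.0003, 0.0007] rows>= 3
```

Call:
send_rows:
  commands:
    - [[0.1,0.02,0.02],[0,0,0]]
    - [[0.2,0.045,0.1],[0,0,0]]
    - [[0.245,0.053,0.22],[0,0,0.0007]]
    - [[0.245,0.053,0.34],[0,0,0.0007]]
    - [[0.245,0.053,0.44],[0,0,0.0007]]
    - [[0.245,0.053,0.512],[0,0,0.0007]]
    - [[0.245,0.053,0.512],[0,0,0.0007]]
    - [[0.245,0.053,0.512],[0,0,0.0007]]

```text
time: 7.85
ee_pos: [0.5559, 0.1518, 0.071]
tool_rot: [-179.9, 0.0, 101.8]
force: [0.2, 0.2, -1.2]
gripper_width: 0.0304
```

Run:
```python
from meas import *
chain((555,154.7,18,102))
c=np.array([.5671,.1573]);a=np.radians(12);ex=np.array([np.cos(a),np.sin(a)]);ey=np.array([-ex[1],ex[0]])
for n in('top','side'):
    s=snap(n);W=cloud(s);x,y,z=np.moveaxis(W,-1,0);H,S,V=cv2.split(cv2.cvtColor(s['frame'],cv2.COLOR_RGB2HSV))
    q=W[...,:2]-c; jx=q@ex; jy=q@ey
    leg=(abs(jx)<.11)&(abs(jy)<.04)&(z>.085)&(z<.105)&(H>5)&(H<18)&(S>90)
    for sg in(-1,1):
        m=leg&(jx*sg>.05)
        if m.sum()>8: print(n,'leg end',sg,m.sum(),'jx',np.percentile(jx[m],[1,99]).round(4),'jy',np.percentile(jy[m],[3,97]).round(4),'z',np.median(z[m]).round(4))
    for nm,lo,hi in(('deck',-.195,-.05),('rail',.05,.11)):
        m=(abs(jx)<.12)&(jy>lo)&(jy<hi)&(abs(z-.052)<.004); print(n,nm,'jy',np.percentile(jy[m],[0.5,99.5]).round(4),'z',np.median(z[m]).round(4))
    m=(jy>.055)&(jy<.1)&(abs(z-.052)<.004);print(n,'rail jx',np.percentile(jx[m],[.5,99.5]).round(4))
    if n=='side':cv2.imwrite('pics/over.png',cv2.resize(s['frame'][120:280,230:430],None,fx=3.5,fy=3.5,interpolation=cv2.INTER_CUBIC)[...,::-1])
```

```text
at [555.9 151.8  71. ] [-1.7989e+02  2.0000e-02  1.0183e+02] t 7.85 w 30.4 F [ 0.2  0.2 -1.2]
(555, 154.7, 18, 102) [0.012, -0.001, 0.212] [-0.0006, 0.0001, -0.001] rows>= 2
top leg end -1 22 jx [-0.0602 -0.051 ] jy [-0.0063  0.0147] z 0.1012
top deck jy [-0.1927 -0.0518] z 0.0523
top rail jy [0.0555 0.1045] z 0.0518
top rail jx [-0.045   0.3734]
side leg end -1 165 jx [-0.0896 -0.0514] jy [-0.0229  0.0129] z 0.0994
side deck jy [-0.1941 -0.0556] z 0.0517
side rail jy [0.0507 0.1039] z 0.0505
side rail jx [-0.1258  0.3068]
```

View pics/over.png

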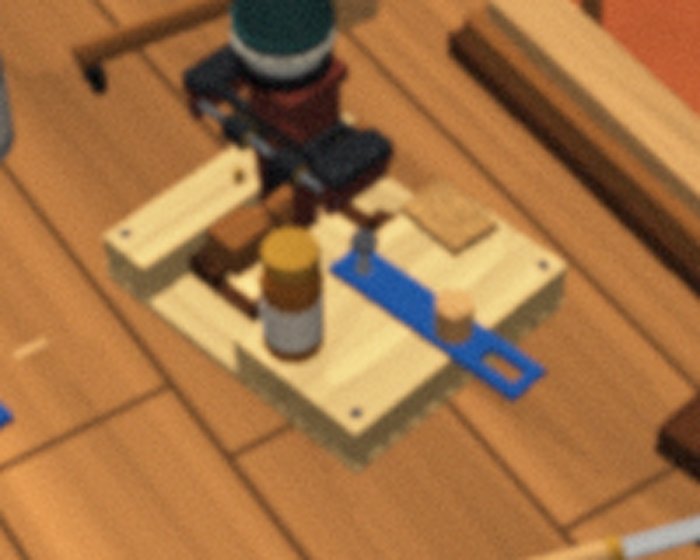

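The side view shows the leg about 2.7 mm short of the notch centre in jig y, which matches the TCP error. It is centred lengthwise. I'll correct that and lower it.

Call:
send_rows:
  commands:
    - [[0.012,0,0.03],[0,0,-0.001]]
    - [[0.012,0,0.06],[0,0,-0.001]]
    - [[0.012,0,0.09],[0,0,-0.001]]
    - [[0.012,0,0.11],[0,0,-0.001]]
    - [[0.012,0,0.13],[0,0,-0.001]]
    - [[0.012,0,0.15],[0,0,-0.001]]
    - [[0.012,0,0.15],[0,0,-0.001]]

```text
time: 8.65
ee_pos: [0.5549, 0.1558, 0.0334]
tool_rot: [-179.9, 0.0, 102.1]
force: [-0.1, -0.2, -1.9]
gripper_width: 0.0303
```

Call:
send_rows:
  commands:
    - [[0,0,0.015],[0,0,0]]
    - [[0,0,0.03],[0,0,0]]
    - [[0,0,0.045],[0,0,0]]
    - [[0,0,0.055],[0,0,0]]
    - [[0,0,0.055],[0,0,0]]

```text
time: 9.15
ee_pos: [0.5551, 0.1558, 0.02]
tool_rot: [-180.0, 0.0, 102.1]
force: [0.6, 0.5, -1.0]
gripper_width: 0.0303
```

Call:
send_rows:
  commands:
    - [[0,0,0.004],[0,0,0]]
    - [[0,0,0.008],[0,0,0]]
    - [[0,0,0.008],[0,0,0]]

```text
time: 9.45
ee_pos: [0.5555, 0.1559, 0.0184]
tool_rot: [-180.0, 0.0, 102.1]
force: [-0.2, 0.7, -1.8]
gripper_width: 0.0306
```

Run:
```python
from meas import *
chain()
c=np.array([.5671,.1573]);a=np.radians(12);ex=np.array([np.cos(a),np.sin(a)]);ey=np.array([-ex[1],ex[0]])
s=snap('side');W=cloud(s);z=W[...,2];H,S,V=cv2.split(cv2.cvtColor(s['frame'],cv2.COLOR_RGB2HSV))
q=W[...,:2]-c; jx=q@ex; jy=q@ey
m=(jx>-.11)&(jx<-.05)&(abs(jy)<.035)&(z>.043)&(z<.06)&(H>5)&(H<18)&(S>90)
print(m.sum(),np.percentile(jx[m],[1,99]).round(4),np.percentile(jy[m],[3,97]).round(4),np.median(z[m]))
```

```text
at [555.5 155.9  18.4] [-1.8000e+02  1.0000e-02  1.0206e+02] t 9.45 w 30.6 F [-0.2  0.7 -1.8]
120 [-0.0898 -0.0515] [-0.0191  0.0169] 0.04740339785602832
```

Call:
send_rows:
  commands:
    - [[0,0,0.004],[0,0,0]]
    - [[0,0,0.006],[0,0,0]]
    - [[0,0,0.006],[0,0,0]]

```text
time: 9.8
ee_pos: [0.5556, 0.1559, 0.0177]
tool_rot: [180.0, 0.0, 102.1]
force: [-2.1, -0.5, 6.2]
gripper_width: 0.0307
```

Contact is at 6 N upward, so the leg is seated. I'll release it part-way, since the channel is narrow, and rise.

Call:
send_rows:
  commands:
    - [[0,0,0],[0,0,0]]
    - [[0,0,0],[0,0,0]]
    - [[0,0,0],[0,0,0]]
    - [[0,0,0],[0,0,0]]
    - [[0,0,0],[0,0,0]]
  fingers: 110

```text
time: 10.3
ee_pos: [0.5555, 0.1559, 0.0168]
tool_rot: [-180.0, 0.0, 102.1]
force: [-0.2, -0.5, -0.2]
gripper_width: 0.0501
```

Call:
send_rows:
  commands:
    - [[0,0,-0.05],[0,0,0]]
    - [[0,0,-0.15],[0,0,0]]
    - [[0,0,-0.3],[0,0,0]]
    - [[0,0,-0.45],[0,0,0]]
    - [[0,0,-0.6],[0,0,0]]
    - [[0,0,-0.72],[0,0,0]]
    - [[0,0,-0.72],[0,0,0]]

```text
time: 11.0
ee_pos: [0.5586, 0.1564, 0.2026]
tool_rot: [179.5, 0.0, 102.1]
force: [0.7, 0.6, 0.5]
gripper_width: 0.0499
```

Run:
```python
from meas import *
c=np.array([.5671,.1573]);a=np.radians(12);ex=np.array([np.cos(a),np.sin(a)]);ey=np.array([-ex[1],ex[0]])
for n in('top','side'):
    s=snap(n);W=cloud(s);z=W[...,2];H,S,V=cv2.split(cv2.cvtColor(s['frame'],cv2.COLOR_RGB2HSV))
    q=W[...,:2]-c; jx=q@ex; jy=q@ey
    m=(abs(jx)<.11)&(abs(jy)<.035)&(z>.03)&(z<.06)&(H>5)&(H<18)&(S>90)
    for sg in(-1,1):
        k=m&(jx*sg>.055)&(z>.043)
        if k.sum()>5: print(n,sg,k.sum(),np.percentile(jx[k],[1,99]).round(4),np.percentile(jy[k],[3,97]).round(4),np.median(z[k]).round(4))
    for nm,lo,hi in(('deck',-.195,-.05),('rail',.05,.115)):
        m=(abs(jx)<.125)&(jy>lo)&(jy<hi)&(abs(z-.052)<.004); print(n,nm,'jy',np.percentile(jy[m],[0.5,99.5]).round(4))
    k=(np.hypot(jx,jy+.078)<.018)&(z>.08)&(z<.1); print(n,'head jx,jy',jx[k].mean().round(4),(jy[k].mean()+.078).round(4),z[k].max().round(4))
    k=(np.hypot(jx,jy+.078)<.13)&(jy<-.1)&(z>.08)&(z<.105)&(jx>-.05); print(n,'knob',W[k].mean(0).round(4),'rel',jx[k].mean().round(4),(jy[k].mean()+.078).round(4))
chain()
```

```text
top -1 20 [-0.0838 -0.0582] [0.0145 0.0208] 0.0477
top deck jy [-0.1924 -0.0516]
top rail jy [0.0555 0.1092]
top head jx,jy -0.0028 0.0013 0.0966
top knob [ 0.6055 -0.015   0.0913] rel 0.0017 -0.0985
side -1 103 [-0.0915 -0.0553] [-0.0198  0.0169] 0.0471
side 1 78 [0.057  0.0896] [-0.02    0.0137] 0.0462
side deck jy [-0.1942 -0.0556]
side rail jy [0.0509 0.1036]
side head jx,jy -0.0001 -0.0011 0.0942
side knob [ 0.6054 -0.0175  0.0896] rel 0.0011 -0.1009
at [555.8 156.  198.1] [1.7988e+02 1.0000e-02 1.0206e+02] t 11.1 w 49.9 F [ 0.2 -0.2 -0.6]
```

The leg is seated: both ends are inside the notches, its top is about 48 mm high, and it spans jig x -90..+90. Next I'll go to the knob with the jaws along the strap, after turning the wrist back half a turn so the swing stays inside joint 6's range.

```bash
python3 -c "
from h import *
chain((580,70,180,12.6),(605.6,-16.1,150,-76.9),(605.6,-16.1,62,-76.9))
print(arm.get_state()['joints'].round(1))"
```

```text
at [555.8 156.  198.1] [1.7988e+02 1.0000e-02 1.0206e+02] t 11.1 w 49.9 F [ 0.2 -0.2 -0.6]
(580, 70, 180, 12.6) [-0.356, 0.023, 0.073] [0.0006, -0.0005, 0.497] rows>= 11
(605.6, -16.1, 150, -76.9) [0.025, 0.358, 0.12] [0.0, -0.0, 0.4972] rows>= 11
(605.6, -16.1, 62, -76.9) [0.0, -0.0, 0.352] [0.0, 0.0, 0.0] rows>= 2
[  8.8  20.   91.2  -0.   68.7 -93.2]
```

Call:
send_rows:
  commands:
    - [[-0.05,0,0.01],[0,0,0.045]]
    - [[-0.1,0,0.02],[0,0,0.09]]
    - [[-0.15,0,0.03],[0,0,0.135]]
    - [[-0.2,0,0.04],[0,0,0.18]]
    - [[-0.25,0.01,0.05],[0,0,0.225]]
    - [[-0.3,0.01,0.06],[0,0,0.27]]
    - [[-0.356,0.02,0.073],[0,0,0.315]]
    - [[-0.356,0.023,0.073],[0,0,0.36]]
    - [[-0.356,0.023,0.073],[0,0,0.405]]
    - [[-0.356,0.023,0.073],[0,0,0.45]]
    - [[-0.356,0.023,0.073],[0,0,0.497]]
    - [[-0.356,0.023,0.073],[0,0,0.497]]
    - [[-0.356,0.023,0.073],[0,0,0.497]]

```text
time: 12.4
ee_pos: [0.5787, 0.07, 0.1774]
tool_rot: [-180.0, 0.1, 12.8]
force: [0.3, 0.3, -1.1]
gripper_width: 0.0498
```

Call:
send_rows:
  commands:
    - [[0,0.05,0.01],[0,0,0.045]]
    - [[0,0.1,0.02],[0,0,0.09]]
    - [[0.01,0.15,0.03],[0,0,0.135]]
    - [[0.01,0.2,0.04],[0,0,0.18]]
    - [[0.02,0.25,0.05],[0,0,0.225]]
    - [[0.02,0.3,0.06],[0,0,0.27]]
    - [[0.025,0.358,0.08],[0,0,0.315]]
    - [[0.025,0.358,0.1],[0,0,0.36]]
    - [[0.025,0.358,0.12],[0,0,0.405]]
    - [[0.025,0.358,0.12],[0,0,0.45]]
    - [[0.025,0.358,0.12],[0,0,0.497]]
    - [[0.025,0.358,0.12],[0,0,0.497]]
    - [[0.025,0.358,0.12],[0,0,0.497]]

```text
time: 13.7
ee_pos: [0.605, -0.0159, 0.1483]
tool_rot: [180.0, 0.0, -76.5]
force: [-0.7, 0.1, -1.4]
gripper_width: 0.05
```

```bash
python3 -c "
from h import *
chain((605.6,-16.1,63,-76.9))
print(arm.get_state()['joints'].round(1))"
```

```text
at [605.  -15.9 148.3] [ 1.7996e+02  1.0000e-02 -7.6530e+01] t 13.7 w 50.0 F [-0.7  0.1 -1.4]
(605.6, -16.1, 63, -76.9) [0.001, -0.002, 0.341] [0.0003, 0.0, 0.0021] rows>= 2
[-8.  25.2 90.6 -0.  64.2 68.5]
```

Call:
send_rows:
  commands:
    - [[0,0,0.08],[0,0,0.002]]
    - [[0,0,0.16],[0,0,0.002]]
    - [[0,-0.002,0.22],[0,0,0.002]]
    - [[0,-0.002,0.28],[0,0,0.002]]
    - [[0,-0.002,0.32],[0,0,0.002]]
    - [[0,-0.002,0.341],[0,0,0.002]]
    - [[0,-0.002,0.341],[0,0,0.002]]
    - [[0,-0.002,0.341],[0,0,0.002]]

```text
time: 14.5
ee_pos: [0.6062, -0.0159, 0.0639]
tool_rot: [-180.0, -0.0, -77.2]
force: [-0.3, 0.6, 0.0]
gripper_width: 0.05
```

Call:
send_rows:
  commands:
    - [[0,0,0],[0,0,0]]
    - [[0,0,0],[0,0,0]]
    - [[0,0,0],[0,0,0]]
    - [[0,0,0],[0,0,0]]
    - [[0,0,0],[0,0,0]]
    - [[0,0,0],[0,0,0]]
  fingers: 255

```text
time: 15.1
ee_pos: [0.606, -0.0158, 0.0639]
tool_rot: [-180.0, -0.0, -77.2]
force: [-0.7, 0.8, 6.1]
gripper_width: 0.0298
```

Run:
```python
from meas import *
chain()
piv=np.array([.583,.081])
for n in('top','side'):
    s=snap(n);W=cloud(s);x,y,z=np.moveaxis(W,-1,0);H,S,V=cv2.split(cv2.cvtColor(s['frame'],cv2.COLOR_RGB2HSV))
    b=(H>100)&(H<125)&(S>120)&(np.hypot(x-.6,y)<.13)&(abs(z-.058)<.012); print(np.round(rect(W[b],n),1).tolist())
    if n=='side':cv2.imwrite('pics/grip.png',cv2.resize(s['frame'][130:270,280:450],None,fx=4,fy=4,interpolation=cv2.INTER_CUBIC)[...,::-1])
```

```text
at [606.  -15.8  63.9] [-1.7997e+02 -1.0000e-02 -7.7220e+01] t 15.1 w 29.8 F [-0.7  0.8  6.1]
top 85 c [600.1  12. ] size [ 39.5 180.1] long yaw -77.18 zmed 0.0585 zmax 0.0668
[[560.7999877929688, 95.4000015258789], [600.7999877929688, -80.19999694824219], [639.2999877929688, -71.4000015258789], [599.2999877929688, 104.19999694824219]]
side 451 c [600.    0.8] size [ 42.5 196.2] long yaw -75.38 zmed 0.0566 zmax 0.0661
[[554.5999755859375, 90.4000015258789], [604.2000122070312, -99.5], [645.2999877929688, -88.80000305175781], [595.7000122070312, 101.0999984741211]]
```

View pics/grip.png

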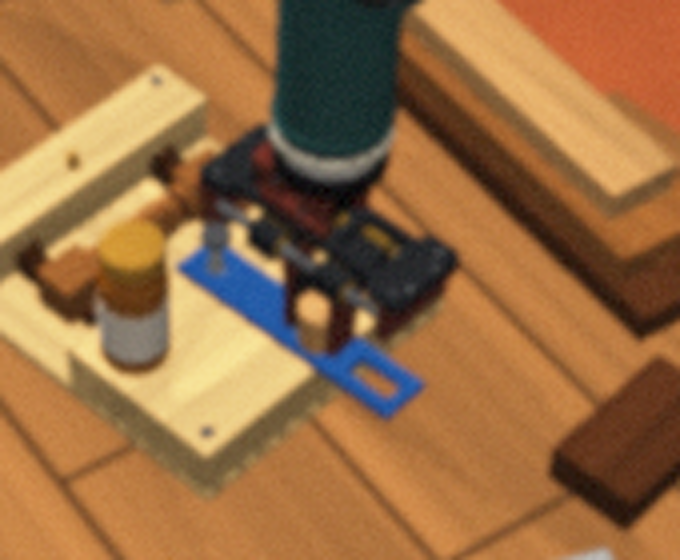

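The knob is gripped at 29.8 mm (two flats), and the strap is still on its bolt at crop pixel (215,240). I'll lift 20 mm and then swing over the pad side about the hole centre, implied at (584.3,79.8).

Call:
send_rows:
  commands:
    - [[0,0,-0.01],[0,0,0]]
    - [[0,0,-0.025],[0,0,0]]
    - [[0,0,-0.04],[0,0,0]]
    - [[0,0,-0.055],[0,0,0]]
    - [[0,0,-0.07],[0,0,0]]
    - [[0,0,-0.08],[0,0,0]]
    - [[0,0,-0.08],[0,0,0]]
    - [[0,0,-0.08],[0,0,0]]

```text
time: 16.0
ee_pos: [0.6058, -0.0159, 0.0835]
tool_rot: [-180.0, -0.0, -77.2]
force: [0.4, -1.2, -3.2]
gripper_width: 0.0297
```

```bash
cat >> h.py <<'E'
def arc(cx,cy,yaw1,n,zz=84,r=98.):
    s=arm.get_state(); p0=s['ee_pos']*1000; R0=Rn.from_euler('xyz',s['tool_rot'],degrees=True); y0=s['tool_rot'][2]
    u=np.array([np.cos(np.radians(y0)),np.sin(np.radians(y0))])
    print('at',p0.round(1),s['tool_rot'].round(2),'t',round(s['time'],2),'w',round(s['gripper_width']*1000,1),'F',s['force'].round(1),'T',s['torque'].round(2),'hole',(p0[:2]-r*u).round(1))
    rows=[]
    for a in np.linspace(y0,yaw1,n+1)[1:]:
        t=np.radians(a); d=R0.inv().apply(np.array([cx+r*np.cos(t),cy+r*np.sin(t),zz])-p0)/250; w=(R0.inv()*Rn.from_euler('xyz',[180,0,a],degrees=True)).as_rotvec()/np.pi
        rows.append([d.round(3).tolist(),w.round(4).tolist()])
    print(rows)
E
python3 - <<'E'
from meas import *
arc(584.3,79.8,-45,10)
s=snap('side');W=cloud(s);x,y,z=np.moveaxis(W,-1,0);H,S,V=cv2.split(cv2.cvtColor(s['frame'],cv2.COLOR_RGB2HSV))
b=(H>100)&(H<125)&(S>120)&(np.hypot(x-.6,y)<.13)&(abs(z-.075)<.02); P=W[b]; rect(P,'strap')
A=np.c_[P[:,:2]-[.584,.08],np.ones(len(P))]; print('plane',np.linalg.lstsq(A,P[:,2],rcond=None)[0])
E
```

```text
at [605.8 -15.9  83.5] [-1.800e+02 -1.000e-02 -7.722e+01] t 16.0 w 29.7 F [ 0.4 -1.2 -3.2] T [-0.    0.07 -0.01] hole [584.1  79.7]
[[[-0.001, -0.023, -0.002], [-0.0, -0.0, -0.0179]], [[-0.003, -0.045, -0.002], [-0.0, -0.0, -0.0358]], [[-0.006, -0.067, -0.002], [-0.0, -0.0, -0.0537]], [[-0.01, -0.088, -0.002], [-0.0, -0.0, -0.0716]], [[-0.016, -0.11, -0.002], [-0.0, -0.0, -0.0895]], [[-0.022, -0.131, -0.002], [-0.0, -0.0, -0.1074]], [[-0.03, -0.151, -0.002], [-0.0, -0.0, -0.1253]], [[-0.039, -0.171, -0.002], [-0.0, -0.0, -0.1432]], [[-0.049, -0.191, -0.002], [0.0, -0.0, -0.1611]], [[-0.061, -0.21, -0.002], [0.0, -0.0, -0.179]]]
strap 430 c [599.1   0.7] size [ 39.1 199.4] long yaw -76.26 zmed 0.0765 zmax 0.0888
plane [-0.03076174 -0.0100767   0.07604115]
```

Call:
send_rows:
  commands:
    - [[-0.001,-0.023,0],[0,0,-0.018]]
    - [[-0.003,-0.045,0],[0,0,-0.036]]
    - [[-0.006,-0.067,0],[0,0,-0.054]]
    - [[-0.01,-0.088,0],[0,0,-0.072]]
    - [[-0.016,-0.11,0],[0,0,-0.09]]
    - [[-0.022,-0.131,0],[0,0,-0.107]]
    - [[-0.03,-0.151,0],[0,0,-0.125]]
    - [[-0.039,-0.171,0],[0,0,-0.143]]
    - [[-0.049,-0.191,0],[0,0,-0.161]]
    - [[-0.061,-0.21,0],[0,0,-0.179]]
    - [[-0.061,-0.21,0],[0,0,-0.179]]
    - [[-0.061,-0.21,0],[0,0,-0.179]]

```text
time: 17.25
ee_pos: [0.6533, 0.0106, 0.0831]
tool_rot: [180.0, 0.0, -45.1]
force: [0.5, 0.2, -2.4]
gripper_width: 0.0296
```

```bash
python3 -c "
from h import *
arc(584.1,79.7,-10,11)"
```

```text
at [653.3  10.6  83.1] [ 1.7997e+02  2.0000e-02 -4.5080e+01] t 17.25 w 29.6 F [ 0.5  0.2 -2.4] T [-0.08  0.06  0.05] hole [584.1  80. ]
[[[0.0, -0.021, -0.004], [0.0002, 0.0001, -0.0177]], [[-0.002, -0.043, -0.004], [0.0002, 0.0001, -0.0354]], [[-0.005, -0.064, -0.004], [0.0002, 0.0001, -0.0531]], [[-0.009, -0.086, -0.004], [0.0002, 0.0001, -0.0709]], [[-0.014, -0.107, -0.004], [0.0002, 0.0001, -0.0886]], [[-0.021, -0.128, -0.004], [0.0002, 0.0001, -0.1063]], [[-0.029, -0.148, -0.004], [0.0002, 0.0001, -0.124]], [[-0.037, -0.168, -0.004], [0.0002, 0.0001, -0.1417]], [[-0.047, -0.187, -0.004], [0.0001, 0.0001, -0.1594]], [[-0.058, -0.206, -0.004], [0.0001, 0.0001, -0.1772]], [[-0.07, -0.224, -0.004], [0.0001, 0.0002, -0.1949]]]
```

Only the strap's weight is felt, and the hole stays at (584.1,80.0). I'll continue the swing.

Call:
send_rows:
  commands:
    - [[0,-0.021,-0.003],[0,0,-0.018]]
    - [[-0.002,-0.043,-0.003],[0,0,-0.036]]
    - [[-0.005,-0.064,-0.003],[0,0,-0.053]]
    - [[-0.009,-0.086,-0.003],[0,0,-0.071]]
    - [[-0.014,-0.107,-0.003],[0,0,-0.089]]
    - [[-0.021,-0.128,-0.003],[0,0,-0.106]]
    - [[-0.029,-0.148,-0.003],[0,0,-0.124]]
    - [[-0.037,-0.168,-0.003],[0,0,-0.142]]
    - [[-0.047,-0.187,-0.003],[0,0,-0.159]]
    - [[-0.058,-0.206,-0.003],[0,0,-0.177]]
    - [[-0.07,-0.224,-0.003],[0,0,-0.195]]
    - [[-0.07,-0.224,-0.003],[0,0,-0.195]]
    - [[-0.07,-0.224,-0.003],[0,0,-0.195]]

```text
time: 18.55
ee_pos: [0.6805, 0.0624, 0.084]
tool_rot: [180.0, 0.0, -10.0]
force: [-0.2, -0.3, -2.3]
gripper_width: 0.03
```

```bash
python3 -c "
from h import *
arc(584.1,79.7,25,11)"
```

```text
at [680.5  62.4  84. ] [ 1.7998e+02  3.0000e-02 -1.0020e+01] t 18.55 w 30.0 F [-0.2 -0.3 -2.3] T [-0.05  0.01 -0.02] hole [584.   79.4]
[[[-0.0, -0.023, -0.0], [0.0001, 0.0002, -0.0177]], [[-0.002, -0.045, -0.0], [0.0001, 0.0002, -0.0354]], [[-0.005, -0.066, -0.0], [0.0001, 0.0002, -0.0531]], [[-0.009, -0.088, -0.0], [0.0001, 0.0002, -0.0708]], [[-0.015, -0.109, -0.0], [0.0001, 0.0002, -0.0884]], [[-0.021, -0.129, -0.0], [0.0001, 0.0002, -0.1061]], [[-0.029, -0.15, -0.0], [0.0001, 0.0002, -0.1238]], [[-0.038, -0.17, -0.0], [0.0001, 0.0002, -0.1415]], [[-0.048, -0.189, -0.0], [0.0001, 0.0002, -0.1592]], [[-0.059, -0.208, -0.0], [0.0001, 0.0002, -0.1769]], [[-0.071, -0.226, -0.0], [0.0001, 0.0002, -0.1946]]]
```

Call:
send_rows:
  commands:
    - [[0,-0.023,0],[0,0,-0.018]]
    - [[-0.002,-0.045,0],[0,0,-0.035]]
    - [[-0.005,-0.066,0],[0,0,-0.053]]
    - [[-0.009,-0.088,0],[0,0,-0.071]]
    - [[-0.015,-0.109,0],[0,0,-0.088]]
    - [[-0.021,-0.129,0],[0,0,-0.106]]
    - [[-0.029,-0.15,0],[0,0,-0.124]]
    - [[-0.038,-0.17,0],[0,0,-0.142]]
    - [[-0.048,-0.189,0],[0,0,-0.159]]
    - [[-0.059,-0.208,0],[0,0,-0.177]]
    - [[-0.071,-0.226,0],[0,0,-0.195]]
    - [[-0.071,-0.226,0],[0,0,-0.195]]
    - [[-0.071,-0.226,0],[0,0,-0.195]]

```text
time: 19.85
ee_pos: [0.673, 0.1209, 0.0841]
tool_rot: [180.0, 0.0, 25.1]
force: [-0.3, -0.4, -2.0]
gripper_width: 0.0299
```

```bash
python3 -c "
from h import *
arc(584.1,79.7,60,11)"
```

```text
at [673.  120.9  84.1] [1.7999e+02 1.0000e-02 2.5060e+01] t 19.85 w 29.9 F [-0.3 -0.4 -2. ] T [-0.04  0.04  0.04] hole [584.3  79.4]
[[[-0.001, -0.023, 0.001], [0.0001, 0.0001, -0.0176]], [[-0.003, -0.045, 0.001], [0.0001, 0.0001, -0.0353]], [[-0.006, -0.066, 0.001], [0.0001, 0.0001, -0.0529]], [[-0.01, -0.087, 0.001], [0.0001, 0.0001, -0.0706]], [[-0.015, -0.108, 0.001], [0.0001, 0.0001, -0.0882]], [[-0.022, -0.129, 0.001], [0.0001, 0.0001, -0.1059]], [[-0.029, -0.15, 0.001], [0.0001, 0.0001, -0.1235]], [[-0.038, -0.169, 0.001], [0.0001, 0.0001, -0.1412]], [[-0.048, -0.189, 0.001], [0.0001, 0.0001, -0.1588]], [[-0.059, -0.208, 0.001], [0.0001, 0.0001, -0.1765]], [[-0.071, -0.226, 0.001], [0.0001, 0.0001, -0.1941]]]
```

Call:
send_rows:
  commands:
    - [[-0.001,-0.023,0],[0,0,-0.018]]
    - [[-0.003,-0.045,0],[0,0,-0.035]]
    - [[-0.006,-0.066,0],[0,0,-0.053]]
    - [[-0.01,-0.087,0],[0,0,-0.071]]
    - [[-0.015,-0.108,0],[0,0,-0.088]]
    - [[-0.022,-0.129,0],[0,0,-0.106]]
    - [[-0.029,-0.15,0],[0,0,-0.124]]
    - [[-0.038,-0.169,0],[0,0,-0.141]]
    - [[-0.048,-0.189,0],[0,0,-0.159]]
    - [[-0.059,-0.208,0],[0,0,-0.177]]
    - [[-0.071,-0.226,0],[0,0,-0.194]]
    - [[-0.071,-0.226,0],[0,0,-0.194]]
    - [[-0.071,-0.226,0],[0,0,-0.194]]

```text
time: 21.15
ee_pos: [0.6333, 0.1645, 0.0842]
tool_rot: [180.0, 0.0, 60.0]
force: [0.9, -0.1, -2.9]
gripper_width: 0.0299
```

Run:
```python
from meas import *
arc(584.1,79.7,90,10)
piv=np.array([.583,.081])
for n in('top','side'):
    s=snap(n);W=cloud(s);x,y,z=np.moveaxis(W,-1,0);H,S,V=cv2.split(cv2.cvtColor(s['frame'],cv2.COLOR_RGB2HSV))
    b=(H>100)&(H<125)&(S>120)&(np.hypot(x-.62,y-.15)<.16)&(abs(z-.075)<.02); P=W[b]; rect(P,n)
    A=np.c_[P[:,:2]-[.584,.08],np.ones(len(P))]; print('plane',np.linalg.lstsq(A,P[:,2],rcond=None)[0].round(3))
```

```text
at [633.3 164.5  84.2] [179.98   0.    59.97] t 21.15 w 29.9 F [ 0.9 -0.1 -2.9] T [ 0.03 -0.07 -0.04] hole [584.2  79.7]
[[[-0.001, -0.021, 0.001], [0.0001, 0.0, -0.0167]], [[-0.002, -0.041, 0.001], [0.0001, 0.0, -0.0334]], [[-0.005, -0.062, 0.001], [0.0001, 0.0, -0.0501]], [[-0.009, -0.082, 0.001], [0.0001, 0.0, -0.0667]], [[-0.014, -0.102, 0.001], [0.0001, 0.0, -0.0834]], [[-0.019, -0.122, 0.001], [0.0001, 0.0, -0.1001]], [[-0.026, -0.141, 0.001], [0.0001, 0.0, -0.1168]], [[-0.034, -0.16, 0.001], [0.0001, 0.0, -0.1335]], [[-0.043, -0.179, 0.001], [0.0001, 0.0, -0.1502]], [[-0.053, -0.197, 0.001], [0.0001, 0.0, -0.1668]]]
top 188 c [622.4 148.4] size [197.5  38.3] long yaw 60.58 zmed 0.0787 zmax 0.0919
plane [-0.02   0.     0.079]
side 282 c [601.3 110.9] size [122.3  35.9] long yaw 59.72 zmed 0.0771 zmax 0.0924
plane [-0.004 -0.031  0.078]
```

Call:
send_rows:
  commands:
    - [[-0.001,-0.021,0],[0,0,-0.017]]
    - [[-0.002,-0.041,0],[0,0,-0.033]]
    - [[-0.005,-0.062,0],[0,0,-0.05]]
    - [[-0.009,-0.082,0],[0,0,-0.067]]
    - [[-0.014,-0.102,0],[0,0,-0.083]]
    - [[-0.019,-0.122,0],[0,0,-0.1]]
    - [[-0.026,-0.141,0],[0,0,-0.117]]
    - [[-0.034,-0.16,0],[0,0,-0.133]]
    - [[-0.043,-0.179,0],[0,0,-0.15]]
    - [[-0.053,-0.197,0],[0,0,-0.167]]
    - [[-0.053,-0.197,0],[0,0,-0.167]]

```text
time: 22.35
ee_pos: [0.5832, 0.1777, 0.0841]
tool_rot: [-180.0, 0.0, 90.1]
force: [-0.7, 0.1, -2.8]
gripper_width: 0.03
```

```bash
python3 -c "
from h import *
arc(584.1,79.7,102.1,5)"
```

```text
at [583.2 177.7  84.1] [-1.7996e+02  1.0000e-02  9.0140e+01] t 22.35 w 30.0 F [-0.7  0.1 -2.8] T [0.12 0.   0.02] hole [583.4  79.7]
[[[-0.0, -0.014, 0.0], [-0.0002, 0.0001, -0.0133]], [[-0.002, -0.03, 0.0], [-0.0002, 0.0001, -0.0266]], [[-0.003, -0.046, 0.0], [-0.0002, 0.0001, -0.0399]], [[-0.006, -0.062, 0.0], [-0.0002, 0.0001, -0.0531]], [[-0.009, -0.078, 0.0], [-0.0002, 0.0001, -0.0664]]]
```

Call:
send_rows:
  commands:
    - [[0,-0.014,0],[0,0,-0.013]]
    - [[-0.002,-0.03,0],[0,0,-0.027]]
    - [[-0.003,-0.046,0],[0,0,-0.04]]
    - [[-0.006,-0.062,0],[0,0,-0.053]]
    - [[-0.009,-0.078,0],[0,0,-0.066]]
    - [[-0.009,-0.078,0],[0,0,-0.066]]
    - [[-0.009,-0.078,0],[0,0,-0.066]]

```text
time: 23.05
ee_pos: [0.5647, 0.1756, 0.0843]
tool_rot: [180.0, 0.0, 101.9]
force: [0.4, -0.1, -1.7]
gripper_width: 0.0296
```

Run:
```python
from meas import *
arc(584.1,79.7,102.1,1)
c=np.array([.583,.081]);a=np.radians(12);ex=np.array([np.cos(a),np.sin(a)]);ey=np.array([-ex[1],ex[0]])
ims=[]
for n in('top','side'):
    s=snap(n);W=cloud(s);x,y,z=np.moveaxis(W,-1,0);H,S,V=cv2.split(cv2.cvtColor(s['frame'],cv2.COLOR_RGB2HSV))
    q=W[...,:2]-c; jx=q@ex; jy=q@ey
    b=(H>100)&(H<125)&(S>120)&(abs(jx)<.06)&(jy>-.05)&(jy<.2)&(abs(z-.078)<.02)
    print(n,b.sum())
    for lo,hi in((-.03,.0),(.0,.04),(.12,.14),(.14,.16),(.165,.18)):
        k=b&(jy>lo)&(jy<hi)
        if k.sum()>8: print(n,lo,k.sum(),'jx',np.percentile(jx[k],[2,98]).round(4),'z',np.median(z[k]).round(4))
    if b.any(): print('jy',np.percentile(jy[b],[.5,99.5]).round(4))
    u,v=(200,150) if n=='top' else (240,110)
    ims.append(cv2.resize(s['frame'][v:v+100,u:u+133],(532,400),interpolation=cv2.INTER_CUBIC))
cv2.imwrite('pics/stud.png',cv2.resize(np.vstack(ims),(440,600))[...,::-1] if 0 else np.hstack([cv2.resize(i,(400,300),interpolation=cv2.INTER_AREA) for i in ims])[...,::-1])
```

```text
at [564.7 175.6  84.3] [1.7997e+02 1.0000e-02 1.0192e+02] t 23.05 w 29.6 F [ 0.4 -0.1 -1.7] T [0.14 0.01 0.01] hole [585.   79.7]
[[[0.001, -0.005, 0.001], [0.0002, 0.0, -0.001]]]
top 245
top -0.03 71 jx [-0.0167  0.0202] z 0.0788
top 0.0 51 jx [-0.0174  0.0212] z 0.0783
top 0.12 12 jx [-0.0176 -0.0102] z 0.0789
top 0.14 21 jx [-0.0176  0.0184] z 0.0782
top 0.165 19 jx [-0.0173  0.0199] z 0.0771
jy [-0.0202  0.1746]
side 373
side -0.03 59 jx [-0.0177  0.0143] z 0.0772
side 0.0 102 jx [-0.0187  0.0204] z 0.0771
side 0.12 13 jx [-0.0196 -0.0074] z 0.0754
side 0.14 21 jx [-0.0198  0.0175] z 0.0765
side 0.165 21 jx [-0.0167  0.0159] z 0.0755
jy [-0.0232  0.1726]
```

View pics/stud.png

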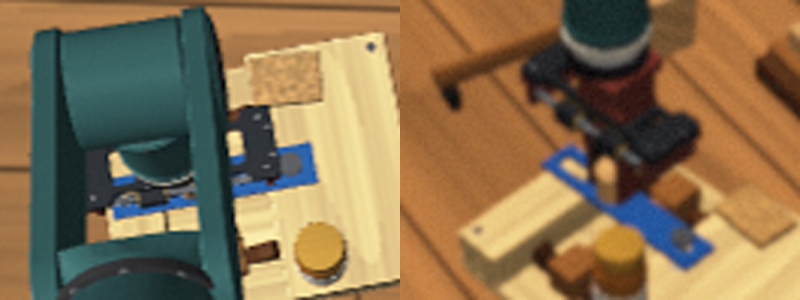

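The strap is level about 20 mm up, its hole still on the bolt. The slot's centre line is within about 1 mm of the stud in both views. I'll lower it while watching the force.

Call:
send_rows:
  commands:
    - [[0,0,0.008],[0,0,0]]
    - [[0,0,0.016],[0,0,0]]
    - [[0,0,0.024],[0,0,0]]
    - [[0,0,0.032],[0,0,0]]
    - [[0,0,0.04],[0,0,0]]
    - [[0,0,0.04],[0,0,0]]

```text
time: 23.75
ee_pos: [0.5639, 0.1756, 0.0737]
tool_rot: [-180.0, 0.0, 102.1]
force: [0.6, -0.1, -2.2]
gripper_width: 0.0296
```

Call:
send_rows:
  commands:
    - [[0,0,0.006],[0,0,0]]
    - [[0,0,0.012],[0,0,0]]
    - [[0,0,0.018],[0,0,0]]
    - [[0,0,0.02],[0,0,0]]

```text
time: 24.15
ee_pos: [0.564, 0.1756, 0.0689]
tool_rot: [-180.0, 0.0, 102.1]
force: [0.1, 0.1, -2.2]
gripper_width: 0.0297
```

Call:
send_rows:
  commands:
    - [[0,0,0.006],[0,0,0]]
    - [[0,0,0.012],[0,0,0]]
    - [[0,0,0.016],[0,0,0]]
    - [[0,0,0.019],[0,0,0]]
    - [[0,0,0.021],[0,0,0]]
    - [[0,0,0.021],[0,0,0]]

```text
time: 24.75
ee_pos: [0.5642, 0.1757, 0.0639]
tool_rot: [-180.0, 0.0, 102.1]
force: [0.5, -0.6, -3.5]
gripper_width: 0.0298
```

Call:
send_rows:
  commands:
    - [[0,0,0.002],[0,0,0]]
    - [[0,0,0.004],[0,0,0]]
    - [[0,0,0.004],[0,0,0]]

```text
time: 25.05
ee_pos: [0.5642, 0.1756, 0.0639]
tool_rot: [180.0, 0.0, 102.1]
force: [-2.9, -0.4, 6.0]
gripper_width: 0.03
```

```bash
cat > st.py <<'E'
from meas import *
chain()
c=np.array([.583,.081]);a=np.radians(12);ex=np.array([np.cos(a),np.sin(a)]);ey=np.array([-ex[1],ex[0]])
for n in('top','side'):
    s=snap(n);W=cloud(s);x,y,z=np.moveaxis(W,-1,0);H,S,V=cv2.split(cv2.cvtColor(s['frame'],cv2.COLOR_RGB2HSV))
    q=W[...,:2]-c; jx=q@ex; jy=q@ey
    b=(H>100)&(H<125)&(S>120)&(abs(jx)<.06)&(jy>-.05)&(jy<.2)&(abs(z-.06)<.02); P=W[b]
    A=np.c_[jx[b],jy[b],np.ones(len(P))]; print(n,b.sum(),'plane',np.linalg.lstsq(A,P[:,2],rcond=None)[0].round(4))
    for lo,hi in((-.03,.0),(.0,.04),(.14,.16),(.165,.18)):
        k=b&(jy>lo)&(jy<hi)
        if k.sum()>8: print(' ',lo,k.sum(),'jx',np.percentile(jx[k],[2,98]).round(4),'z',np.median(z[k]).round(4))
E
python3 st.py
```

```text
at [564.2 175.6  63.9] [1.7998e+02 1.0000e-02 1.0206e+02] t 25.05 w 30.0 F [-2.9 -0.4  6. ]
top 226 plane [-0.0261  0.0011  0.0576]
  -0.03 64 jx [-0.0173  0.0205] z 0.0578
  0.0 41 jx [-0.0169  0.0198] z 0.0572
  0.14 23 jx [-0.0185  0.0192] z 0.0573
  0.165 20 jx [-0.0185  0.0193] z 0.0573
side 308 plane [-0.0394 -0.009   0.0569]
  -0.03 64 jx [-0.0193  0.0141] z 0.0571
  0.0 95 jx [-0.0202  0.0173] z 0.0565
  0.14 20 jx [-0.0191  0.0177] z 0.0559
  0.165 17 jx [-0.0195  0.0122] z 0.0566
```

The strap lies flat with its top at 57–58 mm along its length. TCP height equals the grip height on the deck (63.9), and there is 6 N of contact. I'll release and rise.

Call:
send_rows:
  commands:
    - [[0,0,0],[0,0,0]]
    - [[0,0,0],[0,0,0]]
    - [[0,0,0],[0,0,0]]
    - [[0,0,0],[0,0,0]]
    - [[0,0,0],[0,0,0]]
  fingers: 110

```text
time: 25.65
ee_pos: [0.5642, 0.1756, 0.0628]
tool_rot: [-180.0, 0.0, 102.1]
force: [0.2, -1.1, 0.6]
gripper_width: 0.0501
```

Call:
send_rows:
  commands:
    - [[0,0,-0.03],[0,0,0]]
    - [[0,0,-0.1],[0,0,0]]
    - [[0,0,-0.2],[0,0,0]]
    - [[0,0,-0.35],[0,0,0]]
    - [[0,0,-0.5],[0,0,0]]
    - [[0,0,-0.7],[0,0,0]]
    - [[0,0,-0.8],[0,0,0]]
    - [[0,0,-0.8],[0,0,0]]

```text
time: 26.45
ee_pos: [0.5669, 0.1762, 0.2683]
tool_rot: [179.5, 0.0, 102.1]
force: [-0.7, -0.0, -0.8]
gripper_width: 0.0497
```

Call:
send_rows:
  commands:
    - [[0.2,-0.2,0],[0,0,0]]
    - [[0.4,-0.3,0],[0,0,0]]
    - [[0.6,-0.1,0],[0,0,0]]
    - [[0.8,0,0],[0,0,0]]
    - [[0.9,0,0],[0,0,0]]
    - [[0.9,0,0],[0,0,0]]
    - [[0.9,0,0],[0,0,0]]

```text
time: 27.15
ee_pos: [0.5162, 0.3968, 0.2613]
tool_rot: [-179.9, 0.1, 102.2]
force: [-0.8, -1.8, -0.3]
gripper_width: 0.0499
```

```bash
python3 st.py
python3 - <<'E'
from meas import *
t,s=load('top')['frame'],load('side')['frame']
cv2.imwrite('pics/final.png',np.hstack([cv2.resize(t[140:290,210:380],(400,353),interpolation=cv2.INTER_CUBIC),cv2.resize(s[120:270,230:400],(400,353),interpolation=cv2.INTER_CUBIC)])[...,::-1])
E
```

```text
at [516.2 396.8 261.3] [-1.7987e+02  5.0000e-02  1.0221e+02] t 27.15 w 49.9 F [-0.8 -1.8 -0.3]
top 606 plane [-0.0234 -0.0012  0.0584]
  -0.03 65 jx [-0.017   0.0204] z 0.059
  0.0 137 jx [-0.017   0.0198] z 0.0584
  0.14 47 jx [-0.0174  0.0195] z 0.0586
  0.165 39 jx [-0.0178  0.0192] z 0.0589
side 321 plane [-0.0199 -0.0093  0.0571]
  -0.03 64 jx [-0.0183  0.0157] z 0.0569
  0.0 92 jx [-0.0166  0.0132] z 0.0569
  0.14 23 jx [-0.0214  0.017 ] z 0.0564
  0.165 17 jx [-0.0167  0.0162] z 0.0548
```

View pics/final.png

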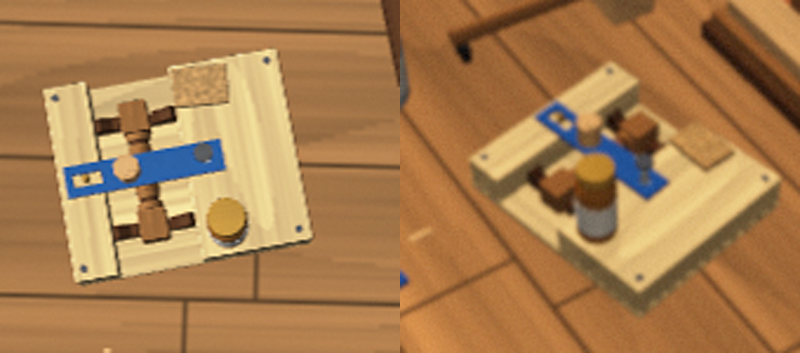

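Both views show the leg lying in the notches, the strap flat across it with the stud inside the slot (left crop (87,180)), the hole still on the bolt, and the jar and pad where they were. I'm handing in.

```bash
python3 -c "
from bench import arm
print(arm.finish_job())"
```

```text
the job is handed in; nothing more can be done
None
```

The job is done and handed in at about 27 s of the 66 s allowed.

**Leg:** I gripped the leg on its round middle and lowered it into the two notches until I felt about 6 N of contact. It is centred lengthwise, spanning roughly jig x -90 to +90 mm.

**Strap:** I took the strap by its knob and lifted it level by 20 mm. I swung it over the pad side, away from the jar, and let it down over the stud with nothing but its own weight felt until it touched down.

**Last checks:**
- The strap's top reads about 58–59 mm high along its length in the top view and 55–57 mm in the side view, against 58 mm expected. That is flat to within about 1–2 mm.
- The stud shows inside the slot, and the hole is still on the pivot bolt.
- The leg is in the notches, and the jar and pad look unmoved.
- The gripper is open and well clear.

**Disagreements and gaps:** The two cameras differ by about 2–4 mm sideways, near their stated calibration, so I used their mean. I did not re-measure the glue, chisel and other loose items after the moves. The glue and chisel looked undisturbed in the picture taken after the leg was lifted.

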